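# Lift the plate rack out of the rinse tank with the latch hook

## Robot

A 6-joint arm with a two-finger parallel gripper is mounted at the origin on the work surface. World frame = base frame: x ahead of the robot, y to its left, z up, the work surface at z = 0. Lengths are in m, angles in rad, forces in N, time in s.
With the tool pointing down it reaches from about 0.35 to 0.775 m from the base axis. Payload 5.5 kg.
Tool frame: the origin (TCP) lies on the centre line of the jaws, within the pads' length; the fingertips stand 11 mm ahead of it and the grasp point (between the pads) lies 8 mm behind it (env.tip_extent is the distance from the TCP to the fingertips, in m); z points along the fingers, y is the line along which they close (so a half turn about z gives the same grasp; the last joint's range is limited). The gripper opens to 85 mm and grips with 20 to 120 N. Pads are 22 mm wide; open, the fingers measure 114 mm over their backs; the gripper's body (76 mm by 85 mm) begins 54 mm behind the grasp point. The pads swing forward as they close: fully open they stand 13 mm farther back than shut.
Start: joints at [0.961, 0.313, 0.046, 1.304, 0, 1.431], TCP at [0.26, 0.513, 0.242] pointing down, gripper open.
Joint ranges: [-2.76, 2.76], [-0.86, 1.69], [-1.03, 1.26], [-2.2, 2.34], [-1.47, 1.5], [-3.14, 3.14]. Speed limits (rad/s): [2.57, 2.57, 3.14, 3.14, 3.14, 3.14].

## Interface

Orientations are given as a unit quaternion [w, x, y, z].
In Python, from workcell import env gives the robot as it stands.
- The arm moves only by the shell command python3 -m jog 'ROWS' [FORCE]. ROWS is JSON, a list of rows, each a list of 5 numbers: the gripper's target within -1 to 1 (shut at 1, half-way at 0, fully open at -1), then the shift along the tool's x, y, z in m, then the turn about the tool's z in degrees. In form: [[fingers, tx, ty, tz, turn], ...]. A call has 1 to 5 rows; each row shifts and turns the commanded pose from where the row before left it, along the tool's axes as they then stand; what a row does not reach is not made up. A row lasts 1/12 s, in which the tool goes at most 41.7 mm and 7.16 degrees, less where a joint would pass 70% of its speed; a pose out of reach is approached as far as the arm can. A call is refused whole if a number of a shift passes 0.0417 or a number of a turn 7.16, either way. A call with a gripper value outside its range is refused whole. The fingers move at their own pace and stop on an object; FORCE is the grip in N (left out, the last holds). Time passes only in rows, so rows that do not move let the fingers close. It gives the time, the measured TCP pose, the force, the opening and the grip force at its end, in the units of the state.
- env.get_state(): the state, without advancing time (a new reading comes with each control period).
- env.read_camera(name): name is "scene" or "top"; returns a dict with "img" (384x512x3 uint8, red, green, blue), "fov_y" (degrees; the focal length in pixels is half the picture's height over the tangent of half this angle, whatever the lens; pixels are square), "cx", "cy" (the principal point, pixels), "T" (4x4, takes a point from camera to world coordinates). Camera axes: x right, y up, looking along -z (the intrinsics and any distortion apply to the point x, -y, -z); pixel columns grow to the right and rows downward; lengths in m; the calibration is good to about 2 mm. A picture is of the moment at which its call begins. There is no depth.
- env.hand_in(): hands the job in; it is judged then, once.
The state is a dict: "clock": time; "joint_pos": joint angles; "qvel": joint speeds; "tau": joint torques, N m; "tcp_pos": TCP position; "orientation": TCP orientation; "wrist_force": force on the tool from outside, world axes, zero at the start; "ft_torque": the same for the moment, N m; "finger_gap": finger opening in m; "grip_force": force on a finger pad.
Only numpy, scipy, OpenCV 4.12 (cv2) and the standard library are available. Lean on these libraries where they do the work, as an engineer would, in place of code of your own. Each camera call takes 0.05 s, during which the arm holds its last target. There are 200 camera calls.

## Task

Take the hand lifting hook out of its wooden block and push its mouth onto the rack's lifting bar, gently and without ramming it, until the sprung latch flips shut behind the bar. Then lift the rack of plates straight out of the drained rinse tank by the hook and stand it upright in the drain tray without banging it down, and let go with the hook still latched on the bar. Carry the rack by the hook only, never with the gripper on the rack, do not let it tip, and leave the other things on the bench alone.

Things in the scene. Friction and masses are not known exactly. Their poses are not given: they have to be found in the camera images.
- hook_grip (a point): Hand lifting hook: flat steel, 12 mm thick, 117 mm tall, dark wood handle, 240 g, loose, standing upright in the block. This point: centre of the handle, 26 mm (y) x 18 mm (x) x 56 mm (z), flat faces: pinch it from above across y so that the pads take the push squarely. Axes (of the hook): z up the handle, y the way the mouth faces, x across the plate.
- hook_seat (a point): Seat of the hook's throat, 63 mm below hook_grip, same axes; hook's lowest edge 26 mm below it. The mouth is a level channel open towards +y, from 10 mm above to 5 mm below this point. Throat back: stops the 8 mm bar with its centre at y = -2.5 mm. Just under the point the lower jaw dips 5 mm to a bowl where the bar lies (6 mm below this point) when the hook carries it.
- hook_mouth (a point): Middle of the hook's mouth, a point of the hook 37 mm in front (+y) of hook_seat at the same height; from here in to 9 mm behind it the flared jaws narrow from 33 mm to the channel's 15 mm.
- latch (a joint): Sprung brass latch of the hook, rad: 0 shut (hanging straight across the channel), 1.3 wide open; swings inwards only. Pivot 20.5 mm in front (y) of and 24 mm above hook_seat, 27 mm long. The entering bar opens it to about 0.8 rad against 3 to 6 N; it springs shut behind the bar as the bar's centre comes about level with hook_seat (2 mm either way); soon after, the bar meets the throat's back.
- bar_mid (a point): Middle of the rack's lifting bar: round steel, 8 mm diameter, level, 120 mm long between two flat uprights, 145 mm above the rack's foot. Axes (of the rack): x along the bar, z up. Hook it near its middle, coming along the rack's y from either side; the plates below end 57 mm under the bar.
- rack_foot (a point): Centre of the underside of the loose steel rack with four plates on edge (one piece with its bar), 0.56 to 0.84 kg; 131 mm (x) x 70 mm (y) x 152 mm tall; axes as bar_mid. In the tank cleats hold its foot, but its end uprights stand loosely between guides: pushed along y with 2 N the rack heels and the bar gives way, by 5 to 16 mm, differing each time, then comes up hard. It comes out straight upwards.
- tank_floor (a point): Centre of the inner floor of the grey plastic rinse tank (drained, fixed), 6 mm above the bench. Outside 150 mm (x) x 134 mm (y), walls 78 mm high above the bench; upright guide strips for the rack in the middle of its two x ends. x runs along the rack's bar.
- tray_floor (a point): Centre of the floor of the fixed aluminium drain tray, 4 mm above the bench; inside 202 mm (x) x 172 mm (y), rim 16 mm above the bench.
- block: Fixed beech block, 56 mm (x) x 96 mm (y) x 40 mm high, origin in the centre of its underside. The hook stands in its slot (along y, 28 mm deep, floor 12 mm above the bench, so hook_seat starts 38 mm above the bench); lift the hook straight up out of it.
- round_block: bystander: round carved wood block, 86 mm across, 36 mm high
- brayer: bystander: ink brayer lying down, 200 mm long
- ink_tin: bystander: ink tin, 90 mm across, 75 mm high
- solvent: bystander: amber bottle, 68 mm across, 170 mm high
- palette_knife: bystander: palette knife lying flat
- jar: bystander: glass jar with steel lid, 68 mm across, 85 mm high
- lino: bystander: mounted lino block, 110 x 80 x 18 mm
There are look-alikes about, which are no part of the job. Of the things that look like the part that bears hook_grip, the smaller one is meant.

How it is judged:
On the way, in this order (a step that is already met when the one before it is completed fails the run):
1. the bar is in the hook's throat and the latch has flipped shut behind it, with the rack still standing in the tank (value of joint latch below 0.15 rad and y of bar_mid in the frame of hook_seat between -0.008 and 0.017 m and z of bar_mid in the frame of hook_seat between -0.012 and 0.01 m and z of rack_foot in the frame of tank_floor below 0.01 m and horizontal distance between rack_foot and tank_floor below 0.03 m), for 0.2 s.
2. the rack hangs on the latched hook, clear above the tank's walls (value of joint latch below 0.15 rad and y of bar_mid in the frame of hook_seat between -0.008 and 0.017 m and z of bar_mid in the frame of hook_seat between -0.012 and 0.01 m and height (world z) of rack_foot above 0.08 m), for 0.1 s.
At the end, for the whole second after the job is handed in: The rack stands flat in the drain tray (foot within 4 mm of the tray's floor, centre within 45 mm of the tray's centre, tilt under 0.06 rad), at rest; the hook, let go and at rest, is still on the bar with its latch shut (under 0.15 rad) (value of joint latch below 0.15 rad and y of bar_mid in the frame of hook_seat between -0.008 and 0.017 m and z of bar_mid in the frame of hook_seat between -0.012 and 0.01 m and z of rack_foot in the frame of tray_floor below 0.004 m and horizontal distance between rack_foot and tray_floor below 0.045 m and angle between rack_foot's own z axis and vertical below 0.06 rad and linear speed of rack below 0.02 m/s and linear speed of hook below 0.05 m/s); the robot touches nothing.
It fails at once if the bar rammed: hook and rack pressed together with more than 13 N while the rack stands in the tank (contact force between hook and rack above 13 N and z of rack_foot in the frame of tank_floor below 0.01 m and horizontal distance between rack_foot and tank_floor below 0.03 m).
It fails at once if the gripper or arm bears on the rack (over 2 N) (contact force between any of the fingers, the arm and rack above 2 N).
It fails at once if the rack tipped more than 0.35 rad (angle between rack_foot's own z axis and vertical above 0.35 rad).
It fails at once if the rack banged down in the tray (over 60 N) (contact force between rack and tray above 60 N).
It fails at once if a bystander moved more than 25 mm (distance of any of round_block, brayer, ink_tin, solvent, palette_knife, jar, lino from where it was at the start of the episode above 0.025 m).
It also fails if it takes over 70 s, if anything falls off the work surface, if the arm or the gripper's body presses on something with over 40 N, if the wrist force passes 120 N, or if a joint passes its speed limit or range.

## Working session

There is one attempt and no reset: what is moved stays moved. The work goes in short steps, Python scripts to look and compute and a shell command to move; the robot and the scene stay as the last step left them, time stands still between calls to the robot, and variables do not carry over. Pictures are saved under pics/ and viewed, at most 10 in all, crops included, and the job is handed in when it is done.

```bash
mkdir -p pics; cat > h.py <<'E'
import numpy as np, cv2
from workcell import env
def cam(n):
    c=env.read_camera(n); c['f']=192/np.tan(np.radians(c['fov_y'])/2); return c
def ray(c,u,v):
    d=np.array([(u-c['cx'])/c['f'],-(v-c['cy'])/c['f'],-1]); T=np.array(c['T']); return T[:3,3],T[:3,:3]@d
def onz(c,u,v,z):
    o,d=ray(c,u,v); return o+d*(z-o[2])/d[2]
def proj(c,p):
    T=np.array(c['T']); q=T[:3,:3].T@(np.array(p)-T[:3,3]); return c['cx']+c['f']*q[0]/-q[2], c['cy']-c['f']*q[1]/-q[2]
def save(c,name,crop=None,s=1):
    im=c['img'][:,:,::-1]
    if crop: x0,y0,x1,y1=crop; im=im[y0:y1,x0:x1]
    cv2.imwrite('pics/'+name,cv2.resize(im,None,fx=s,fy=s,interpolation=cv2.INTER_CUBIC))
E
python3 - <<'E'
from h import *
for n in('top','scene'):
    c=cam(n); save(c,n+'0.png',s=1.5); print({k:c[k] for k in c if k!='img'})
s=env.get_state(); print(s)
E
```

```text
{'fov_y': 44.494424617481805, 'cx': 254.05939754975282, 'cy': 188.76616947075652, 'T': array([[-0.00137464,  0.98832844, -0.1523319 ,  0.26279144],
       [-0.99955634,  0.00317431,  0.02961484,  0.01615031],
       [ 0.02975274,  0.15230503,  0.9878856 ,  1.34727484],
       [ 0.        ,  0.        ,  0.        ,  1.        ]]), 'f': np.float64(469.3756759406888)}
{'fov_y': 47.9939352627701, 'cx': 252.69955731041327, 'cy': 195.2277539692273, 'T': array([[-0.47558942, -0.75779058,  0.44673051,  1.07922963],
       [ 0.879601  , -0.40342726,  0.25208835,  0.3286235 ],
       [-0.01080691,  0.51283515,  0.85841908,  1.24253077],
       [ 0.        ,  0.        ,  0.        ,  1.        ]]), 'f': np.float64(431.30049131137406)}
{'clock': 0.1, 'joint_pos': array([ 9.61420383e-01,  3.13945201e-01,  4.50906438e-02,  1.30358863e+00,
       -2.18362947e-06,  1.43122351e+00]), 'qvel': array([-6.53698177e-04, -2.27691038e-03,  1.62972808e-03,  4.84009411e-05,
       -7.90191597e-04, -1.03852031e-03]), 'tau': array([ 2.87400617e-03, -4.81727099e+01,  2.99243277e+01,  1.27425621e-02,
       -1.40257071e-04, -1.05057271e-05]), 'tcp_pos': array([0.26005349, 0.5123467 , 0.2414859 ]), 'orientation': array([-3.00181349e-04,  2.32747172e-01,  9.72536928e-01, -7.66766919e-04]), 'wrist_force': array([-0.12909072, -0.23352284,  0.21535724]), 'ft_torque': array([ 0.05766605, -0.02389184,  0.01726233]), 'grip_force': 0.0, 'finger_gap': 0.08572918051399482}
```

View pics/top0.png

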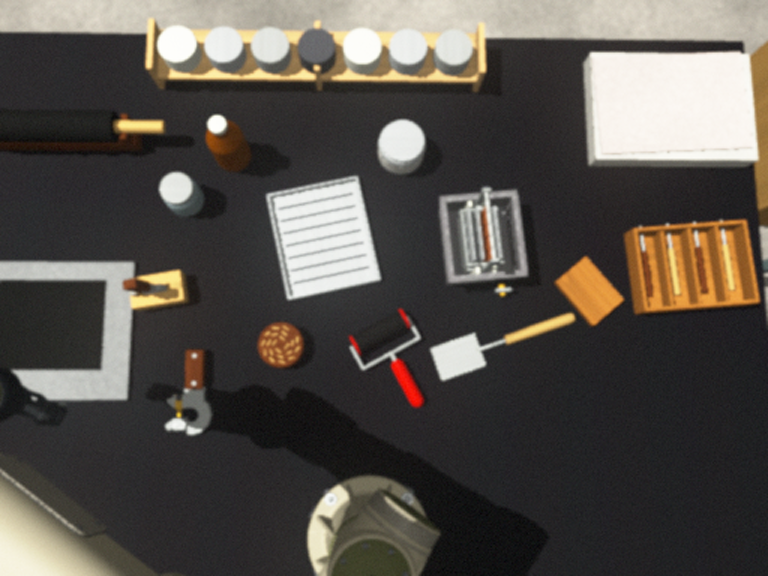

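View pics/scene0.png

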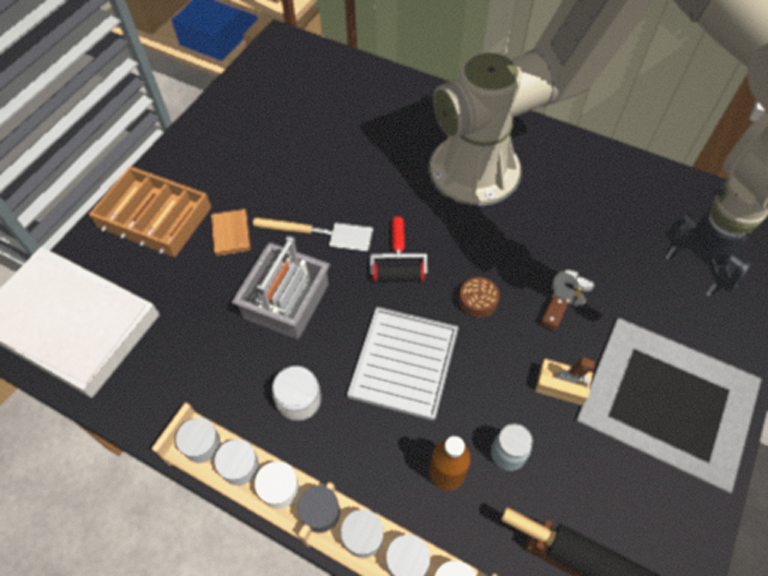

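Candidates (1.5× top view): the hook standing in the beech block at (150,288), and a bigger hook lying loose at (190,390). The block one fits: it is smaller and stands upright. I'll confirm it with enlarged crops and measure.

```bash
python3 - <<'E'
from h import *
t=cam('top'); s=cam('scene')
def cr(c,x,y,w,h,k): return cv2.resize(c['img'][y:y+h,x:x+w,::-1],None,fx=k,fy=k,interpolation=cv2.INTER_CUBIC)
A=np.hstack([cr(t,76,170,66,48,6),cr(s,350,220,66,48,6)])
B=np.hstack([cr(t,284,120,80,60,5)[:300,:396],cr(s,150,150,80,60,5)[:300,:396]])
cv2.imwrite('pics/crop1.png',np.vstack([A,B]))
E
```

```text
(no output)
```

View pics/crop1.png

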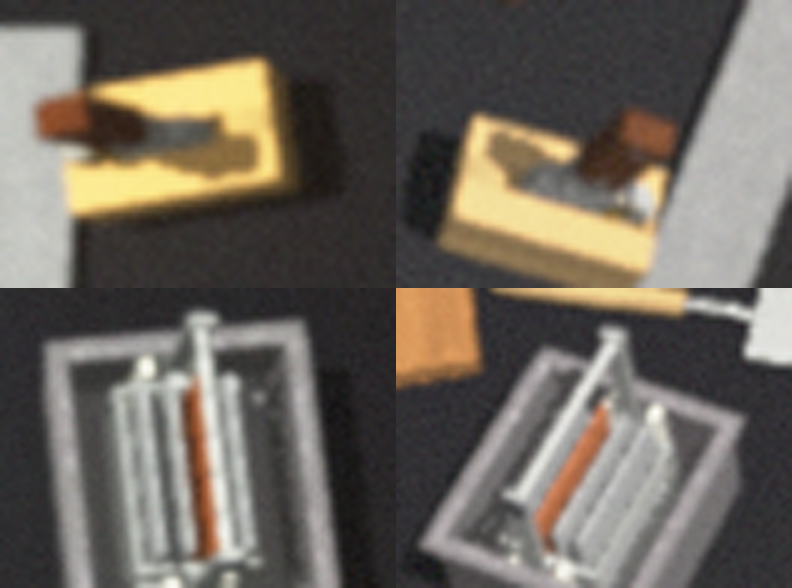

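```bash
python3 - <<'E'
from h import *
t=cam('top'); s=cam('scene')
def T(x,y):return (76+x/6,170+y/6)
def S(x,y):return (350+(x-396)/6,220+y/6)
def T2(x,y):return (284+x/5,120+(y-288)/5)
def S2(x,y):return (150+(x-396)/5,150+(y-288)/5)
def tri(a,b):
    o1,d1=ray(t,*a);o2,d2=ray(s,*b)
    k=np.linalg.lstsq(np.c_[d1,-d2],o2-o1,rcond=None)[0]
    p,q=o1+d1*k[0],o2+d2*k[1]; return ((p+q)/2).round(4),np.linalg.norm(p-q).round(4)
print('handle top centre',onz(t,*T(63,117),.129),onz(s,*S(649,130),.129),tri(T(63,117),S(649,130)))
print('plate right end z~.05',onz(t,*T(217,127),.05),onz(s,*S(522,180),.05),tri(T(217,127),S(522,180)))
print('white',onz(t,*T(95,157),.045),onz(s,*S(640,200),.045),tri(T(95,157),S(640,200)))
print('block corners z.04',[onz(t,*T(*p),.04).round(4) for p in((270,58),(285,180),(75,217))],[onz(s,*S(*p),.04).round(4) for p in((475,115),(455,207),(650,250))])
print('bar ends', tri(T2(201,318),S2(612,332)),tri(T2(170,578),S2(518,495)))
print('tank corners',[onz(t,*T2(*p),.078).round(4) for p in((45,342),(303,320))],[onz(s,*S2(*p),.078).round(4) for p in((545,350),(745,415),(425,540))])
# tray & tank from mask in top
g=t['img'].astype(int)
for p in [(177,129),(239,118),(253,187),(192,199)]: print('tray',onz(t,*p,.016).round(4))
for p in [(294,132),(346,126),(352,184),(298,189)]: print('tank',onz(t,*p,.078).round(4))
E
python3 - <<'E'
import sys; sys.path.insert(0,'.')
from h import *
t=cam('top'); s=cam('scene')
def cr(c,x,y,w,h,k): return cv2.resize(c['img'][y:y+h,x:x+w,::-1],None,fx=k,fy=k,interpolation=cv2.INTER_CUBIC)
A=np.hstack([cr(t,100,225,50,70,8),cr(s,355,175,50,70,8)])
cv2.imwrite('pics/crop2.png',A)
E
```

```text
handle top centre [0.44732056 0.4152773  0.129     ] [0.44917772 0.42063241 0.129     ] (array([0.4475, 0.419 , 0.1242]), np.float64(0.0043))
plate right end z~.05 [0.45483937 0.37053382 0.05      ] [0.46019553 0.38063346 0.05      ] (array([0.4555, 0.3776, 0.0379]), np.float64(0.0076))
white [0.44139344 0.42717791 0.045     ] [0.44021359 0.43620502 0.045     ] (array([0.4406, 0.4324, 0.0421]), np.float64(0.0087))
block corners z.04 [array([0.489 , 0.3502, 0.04  ]), array([0.4315, 0.3409, 0.04  ]), array([0.4141, 0.4365, 0.04  ])] [array([0.4324, 0.3474, 0.04  ]), array([0.4845, 0.3568, 0.04  ]), array([0.4607, 0.4498, 0.04  ])]
bar ends (array([ 0.5655, -0.1623,  0.2976]), np.float64(0.034)) (array([ 0.5241, -0.2479, -0.0148]), np.float64(0.075))
tank corners [array([ 0.6229, -0.1311,  0.078 ]), array([ 0.6367, -0.2768,  0.078 ])] [array([ 0.4753, -0.286 ,  0.078 ]), array([ 0.4575, -0.1429,  0.078 ]), array([ 0.6324, -0.2723,  0.078 ])]
tray [0.6436 0.2006 0.016 ]
tray [0.6782 0.0202 0.016 ]
tray [ 0.4732 -0.0207  0.016 ]
tray [0.438  0.1532 0.016 ]
tank [ 0.6195 -0.1339  0.078 ]
tank [ 0.6379 -0.2808  0.078 ]
tank [ 0.4727 -0.2923  0.078 ]
tank [ 0.4583 -0.1426  0.078 ]
```

View pics/crop2.png

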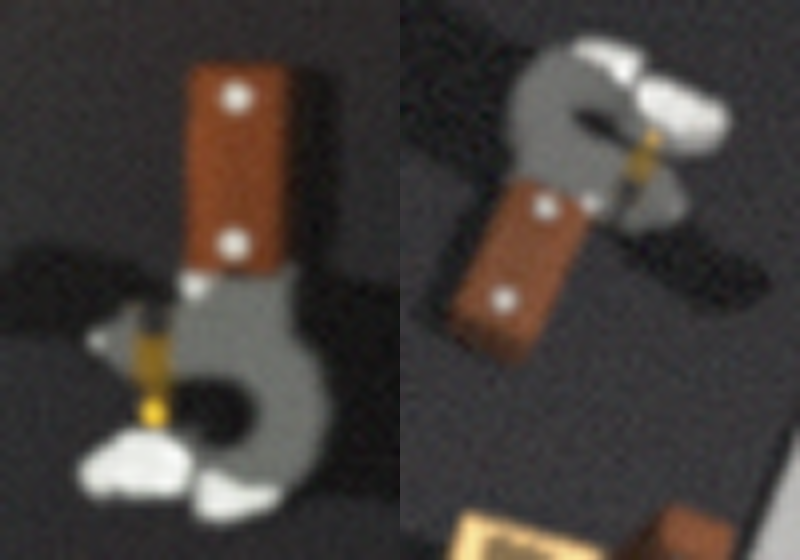

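The crops show the larger look-alike lying loose, so the meant hook is the one standing in the block. Its handle top is at about (0.448, 0.418). The plate reaches 42 mm towards −y and only about 15–20 mm the other way, so the mouth faces −y, towards the tank. Slot yaw is about 10°. I'll turn the tool first.

```bash
cat > go.py <<'E'
# usage: go.py x y z yaw_of_tool_y(deg): prints needed tool-frame shift and turn
import sys; from h import *
from scipy.spatial.transform import Rotation as R
s=env.get_state(); q=s['orientation']; M=R.from_quat([q[1],q[2],q[3],q[0]]).as_matrix()
p=s['tcp_pos']; yaw=np.degrees(np.arctan2(M[1,1],M[0,1]))
print('t',s['clock'],'tcp',p.round(4),'yawY',yaw.round(2),'zaxis',M[:,2].round(3),'gap',round(s['finger_gap'],4),'gf',round(s['grip_force'],1),'F',s['wrist_force'].round(2),'q6',s['joint_pos'][5].round(2))
if len(sys.argv)>1:
    x,y,z,w=map(float,sys.argv[1:5]); print('tool shift mm',(1000*M.T@(np.array([x,y,z])-p)).round(1),'turn',round(yaw-w,2))
E
python3 -m jog '[[-1,0,0,0,-7.16],[-1,0,0,0,-7.16],[-1,0,0,0,-7.16],[-1,0,0,0,-7.16],[-1,0,0,0,-7.16]]' 40; python3 -m jog '[[-1,0,0,0,-1.5],[-1,0,0,0,0]]'; python3 go.py .448 .417 .20 100.4
```

```text
clock: 0.82
tcp_pos: [0.2603, 0.5127, 0.2423]
orientation: [0.0, -0.081, 0.997, 0.0]
wrist_force: [-0.3, 0.7, 0.4]
finger_gap: 0.0855
grip_force: 0.0
clock: 0.98
tcp_pos: [0.2603, 0.5127, 0.2423]
orientation: [0.0, -0.091, 0.996, 0.0]
wrist_force: [-0.3, -1.1, 0.1]
finger_gap: 0.0854
grip_force: 0.0
t 0.9833 tcp [0.2603 0.5127 0.2423] yawY 100.42 zaxis [ 0.  0. -1.] gap 0.0854 gf 0.0 F [-0.34 -1.12  0.12] q6 0.78
tool shift mm [-167.3 -128.1   42.3] turn 0.02
```

```bash
python3 -m jog '[[-1,-0.0335,-0.0256,0.0085,0],[-1,-0.0335,-0.0256,0.0085,0],[-1,-0.0335,-0.0256,0.0085,0],[-1,-0.0335,-0.0256,0.0085,0],[-1,-0.0335,-0.0256,0.0085,0]]'; python3 -m jog '[[-1,0,0,0,0],[-1,0,0,0,0]]';python3 go.py .448 .417 .093 100.4
python3 - <<'E'
from h import *
t=cam('top');s=cam('scene')
def cr(c,x,y,w,h,k): return cv2.resize(c['img'][y:y+h,x:x+w,::-1],None,fx=k,fy=k,interpolation=cv2.INTER_CUBIC)
A=np.hstack([cr(t,70,160,80,60,5),cr(s,345,210,80,60,5)])
B=np.hstack([cr(t,284,120,80,60,5),cr(s,150,150,80,60,5)])
cv2.imwrite('pics/crop3.png',np.vstack([A,B]))
p=env.get_state()['tcp_pos']; print(proj(t,p),proj(s,p))
E
```

```text
clock: 1.4
tcp_pos: [0.4437, 0.4191, 0.201]
orientation: [0.0, -0.09, 0.996, 0.0]
wrist_force: [1.0, 1.1, 0.9]
finger_gap: 0.0853
grip_force: 0.0
clock: 1.57
tcp_pos: [0.444, 0.4183, 0.2001]
orientation: [-0.001, -0.088, 0.996, -0.0]
wrist_force: [-0.7, -1.3, -0.2]
finger_gap: 0.0857
grip_force: 0.0
t 1.5667 tcp [0.444  0.4183 0.2001] yawY 100.07 zaxis [-0.001 -0.001 -1.   ] gap 0.0857 gf 0.0 F [-0.7  -1.27 -0.17] q6 0.45
tool shift mm [ -3.8  -1.9 107. ] turn -0.33
(np.float64(74.93360490877438), np.float64(187.21025163127655)) (np.float64(399.9890051267468), np.float64(228.08234946033508))
```

View pics/crop3.png

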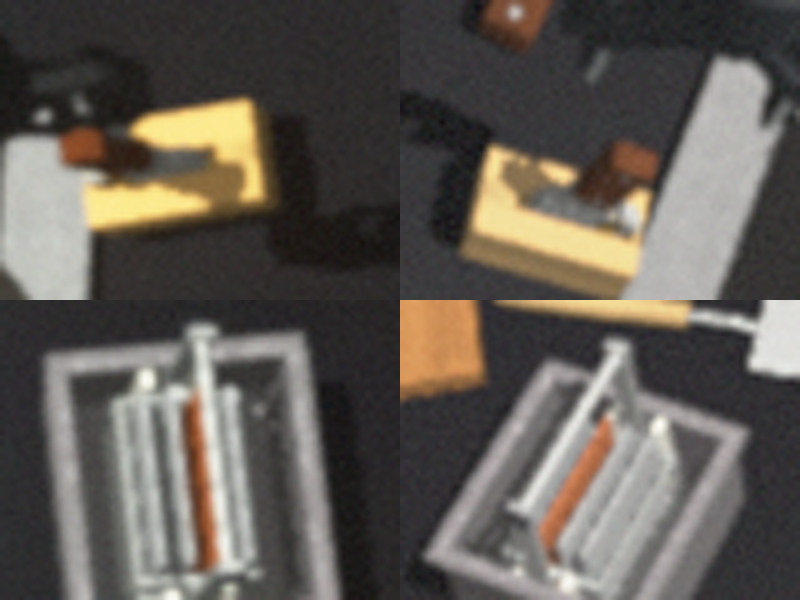

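```bash
python3 -m jog '[[-1,-0.0038,-0.0015,0.03,0],[-1,0,0,0.03,0],[-1,0,0,0.025,0],[-1,0,0,0.015,0],[-1,0,0,0.007,0]]'; python3 -m jog '[[0,0,0,0,0],[1,0,0,0,0],[1,0,0,0,0],[1,0,0,0,0],[1,0,0,0,0]]' 60; python3 -m jog '[[1,0,0,0,0],[1,0,0,0,0],[1,0,0,0,0]]';python3 go.py .448 .417 .093 100.4
```

```text
clock: 2.08
tcp_pos: [0.4434, 0.4194, 0.092]
orientation: [-0.002, -0.092, 0.996, -0.001]
wrist_force: [-1.0, -0.1, -0.7]
finger_gap: 0.0857
grip_force: 0.0
clock: 2.5
tcp_pos: [0.4474, 0.4168, 0.0954]
orientation: [0.002, -0.09, 0.996, -0.003]
wrist_force: [4.2, -15.2, 2.9]
finger_gap: 0.0302
grip_force: 56.7
clock: 2.75
tcp_pos: [0.4478, 0.4155, 0.0955]
orientation: [0.001, -0.089, 0.996, -0.004]
wrist_force: [2.0, -10.8, 6.5]
finger_gap: 0.0298
grip_force: 53.8
t 2.75 tcp [0.4478 0.4155 0.0955] yawY 100.23 zaxis [ 0.004 -0.008 -1.   ] gap 0.0298 gf 53.8 F [  2.02 -10.85   6.48] q6 0.44
tool shift mm [-0.5  1.5  2.4] turn -0.17
```

```bash
python3 -m jog '[[1,0,0,-0.01,0],[1,0,0,-0.01,0],[1,0,0,-0.01,0],[1,0,0,-0.01,0],[1,0,0,-0.02,0]]' 80; python3 -m jog '[[1,0,0,-0.03,0],[1,0,0,-0.03,0],[1,0,0,-0.02,0],[1,0,0,0,0],[1,0,0,0,0]]';python3 go.py
python3 - <<'E'
from h import *
t=cam('top');s=cam('scene')
p=env.get_state()['tcp_pos']; a=proj(t,p); b=proj(s,p);print(a,b)
def cr(c,x,y,w,h,k): x=max(0,int(x));y=int(y);return cv2.resize(c['img'][y:y+h,x:x+w,::-1],(w*k,h*k),interpolation=cv2.INTER_CUBIC)
cv2.imwrite('pics/crop4.png',np.hstack([cr(t,a[0]-35,a[1]-40,80,90,5),cr(s,b[0]-45,b[1]-30,80,90,5)]))
E
```

```text
clock: 3.17
tcp_pos: [0.4454, 0.4183, 0.1528]
orientation: [-0.002, -0.09, 0.996, -0.001]
wrist_force: [0.2, 0.2, -2.8]
finger_gap: 0.025
grip_force: 82.3
clock: 3.58
tcp_pos: [0.447, 0.4201, 0.2358]
orientation: [0.002, -0.091, 0.996, 0.001]
wrist_force: [0.1, -1.0, -2.7]
finger_gap: 0.0251
grip_force: 82.5
t 3.5833 tcp [0.447  0.4201 0.2358] yawY 100.39 zaxis [ 0.003  0.003 -1.   ] gap 0.0251 gf 82.5 F [ 0.1 -1.  -2.7] q6 0.44
(np.float64(70.78615541141338), np.float64(183.58687988648654)) (np.float64(402.6129088623989), np.float64(223.602370860424))
```

View pics/crop4.png

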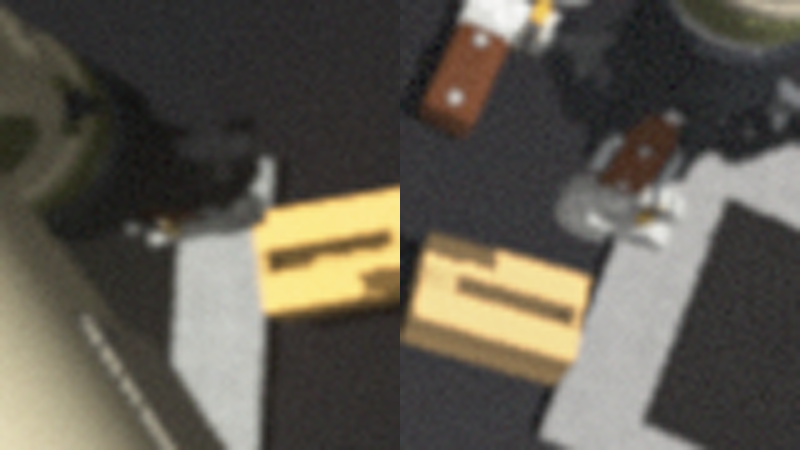

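The picture shows the brass latch at about (645,215) in the scene crop, on the +y side, with the grey back on −y. So the mouth faces +y and I'll come at the bar from the rack's −y side, moving +y. Now measure the bar.

```bash
python3 - <<'E'
from h import *
t=cam('top'); s=cam('scene')
print('scene bar ends',onz(s,193.6,159,.153),onz(s,173.6,191.6,.153))
print('top far end',onz(t,324.4,126,.153))
def cr(c,x,y,w,h,k): return cv2.resize(c['img'][y:y+h,x:x+w,::-1],(w*k,h*k),interpolation=cv2.INTER_CUBIC)
cv2.imwrite('pics/crop5.png',np.hstack([cr(t,290,118,66,75,6),cr(s,152,150,66,75,6)]))
E
```

```text
scene bar ends [ 0.48321406 -0.21556956  0.153     ] [ 0.61141001 -0.20429784  0.153     ]
top far end [ 0.61533201 -0.20580451  0.153     ]
```

View pics/crop5.png

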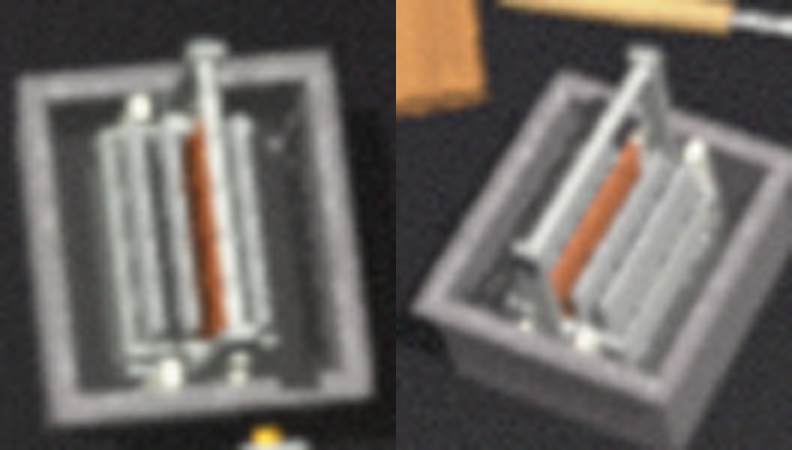

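```bash
python3 -m jog '[[1,0,0,-0.018,2.7],[1,0,0,-0.018,2.7],[1,0,0,0,0]]' 100; python3 go.py .5545 -.285 .272 95
python3 -c "
from h import *
t=cam('top')
print(onz(t,329.7,175.5,.153),onz(t,324.5,127.2,.153))"
```

```text
clock: 4.03
tcp_pos: [0.4469, 0.4198, 0.272]
orientation: [0.001, -0.043, 0.999, 0.001]
wrist_force: [-0.1, 1.0, -1.3]
finger_gap: 0.0252
grip_force: 98.8
t 4.0333 tcp [0.4469 0.4198 0.272 ] yawY 94.92 zaxis [ 0.002  0.002 -1.   ] gap 0.0252 gf 98.8 F [-0.08  0.98 -1.3 ] q6 0.54
tool shift mm [ -46.8 -711.4   -1. ] turn -0.08
[ 0.48247368 -0.21641828  0.153     ] [ 0.61205935 -0.2059903   0.153     ]
```

```bash
for i in 1; do python3 -m jog '[[1,-0.001,-0.015,0,0],[1,-0.0024,-0.025,0,0],[1,-0.0024,-0.035,0,0],[1,-0.0024,-0.038,0,0],[1,-0.0024,-0.038,0,0]]' >/dev/null; done
python3 -m jog '[[1,-0.0024,-0.038,0,0],[1,-0.0024,-0.038,0,0],[1,-0.0024,-0.038,0,0],[1,-0.0024,-0.038,0,0],[1,-0.0024,-0.038,0,0]]' >/dev/null
python3 -m jog '[[1,-0.0024,-0.038,0,0],[1,-0.0024,-0.038,0,0],[1,-0.0024,-0.038,0,0],[1,-0.0024,-0.038,0,0],[1,-0.0024,-0.038,0,0]]' >/dev/null
python3 -m jog '[[1,-0.0024,-0.038,0,0],[1,-0.0024,-0.038,0,0],[1,-0.0024,-0.038,0,0],[1,-0.0024,-0.028,0,0],[1,-0.0024,-0.015,0,0]]' >/dev/null
python3 -m jog '[[1,0,0,0,0],[1,0,0,0,0]]'; python3 go.py .554 -.285 .206 94.7
```

```text
clock: 5.92
tcp_pos: [0.5517, -0.2626, 0.2676]
orientation: [-0.001, -0.043, 0.999, 0.001]
wrist_force: [0.4, -0.2, -2.0]
finger_gap: 0.0248
grip_force: 98.9
t 5.9167 tcp [ 0.5517 -0.2626  0.2676] yawY 94.94 zaxis [-0.003  0.002 -1.   ] gap 0.0248 gf 98.9 F [ 0.41 -0.19 -2.01] q6 -0.66
tool shift mm [ -0.5 -22.7  61.6] turn 0.24
```

```bash
python3 -m jog '[[1,-0.0005,-0.023,0,0],[1,0,0,0.02,0],[1,0,0,0.02,0],[1,0,0,0.015,0],[1,0,0,0.006,0]]'; python3 -m jog '[[1,0,0,0,0],[1,0,0,0,0]]'; python3 go.py .554 -.285 .206 94.7;python3 -m jog '[[1,0,0,0,0]]'
python3 - <<'E'
from h import *
t=cam('top');s=cam('scene')
def cr(c,x,y,w,h,k): return cv2.resize(c['img'][y:y+h,x:x+w,::-1],(w*k,h*k),interpolation=cv2.INTER_CUBIC)
cv2.imwrite('pics/crop6.png',np.hstack([cr(t,310,105,80,90,5),cr(s,142,120,80,90,5)]))
E
```

```text
clock: 6.33
tcp_pos: [0.5535, -0.2824, 0.2057]
orientation: [-0.002, -0.045, 0.999, 0.002]
wrist_force: [-0.6, -0.1, -2.5]
finger_gap: 0.0247
grip_force: 99.5
clock: 6.5
tcp_pos: [0.5549, -0.2839, 0.2092]
orientation: [-0.0, -0.044, 0.999, 0.0]
wrist_force: [-0.2, -0.6, -1.5]
finger_gap: 0.0248
grip_force: 99.5
t 6.5 tcp [ 0.5549 -0.2839  0.2092] yawY 95.07 zaxis [-0.001  0.001 -1.   ] gap 0.0248 gf 99.5 F [-0.17 -0.58 -1.5 ] q6 -0.69
tool shift mm [ 1.  -1.1  3.2] turn 0.37
clock: 6.58
tcp_pos: [0.5555, -0.2846, 0.2103]
orientation: [0.001, -0.044, 0.999, -0.0]
wrist_force: [-1.0, -0.3, -2.7]
finger_gap: 0.0249
grip_force: 99.5
```

View pics/crop6.png

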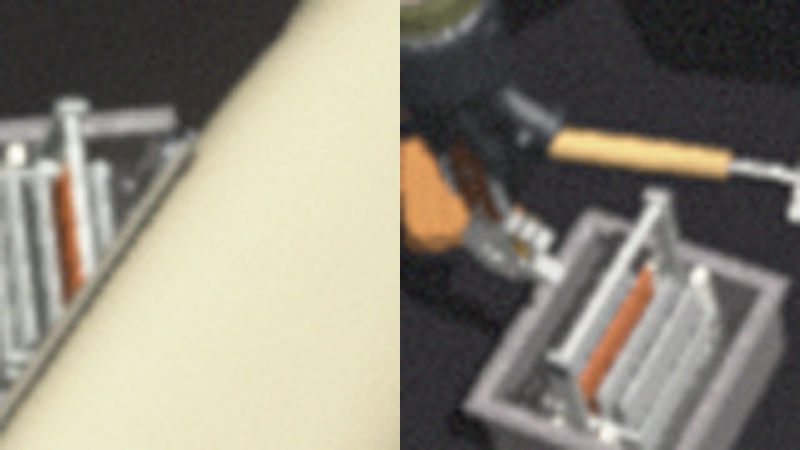

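```bash
cat > st.py <<'E'
from h import *
P=[];F=[]
for i in range(8):
    cam('top'); s=env.get_state(); P.append(s['tcp_pos']);F.append(s['wrist_force'])
P=np.array(P);print('t',s['clock'],'mean',P.mean(0).round(4),'std',P.std(0).round(4),'F',np.mean(F,0).round(2),np.std(F,0).round(2))
E
python3 st.py; python3 - <<'E'
from h import *
s=cam('scene'); p=np.array([.555,-.284,.2085]); u=np.array([-.083,.9965,0]); v=np.array([.9965,.083,0])
seat=p-[0,0,.0575]
for n,y,z in [('jaw low tip',39,-14),('jaw up tip',39,17),('latch tip',20.5,-3),('handle bottom',0,35),('back',-24,0)]:
    a=proj(s,seat+u*y/1000+[0,0,z/1000]); print(n,[round((a[0]-142)*5+400),round((a[1]-120)*5)])
a=proj(s,[.5473,-.2110,.151]);print('bar',(a[0]-142)*5+400,(a[1]-120)*5)
E
```

```text
t 7.0833 mean [ 0.5552 -0.2852  0.2097] std [0.0002 0.     0.0004] F [-0.2   0.16 -2.59] [0.51 0.59 0.5 ]
jaw low tip [561, 272]
jaw up tip [553, 244]
latch tip [532, 252]
handle bottom [491, 205]
back [468, 226]
bar 608.1731818298513 275.74724029626043
```

```bash
python3 -m jog '[[1,0,0.01,0.0035,0],[1,0,0.01,0,0],[1,0,0.01,0,0],[1,0,0.007,0,0],[1,0,0.004,0,0]]'; python3 -m jog '[[1,0,0,0,0],[1,0,0,0,0],[1,0,0,0,0],[1,0,0,0,0]]'; python3 st.py
```

```text
clock: 7.55
tcp_pos: [0.5512, -0.2423, 0.2058]
orientation: [-0.0, -0.044, 0.999, 0.0]
wrist_force: [-0.1, 0.2, -2.3]
finger_gap: 0.0251
grip_force: 99.6
clock: 7.88
tcp_pos: [0.5515, -0.2446, 0.2057]
orientation: [0.0, -0.043, 0.999, -0.0]
wrist_force: [-0.0, -0.0, -2.8]
finger_gap: 0.0248
grip_force: 99.7
t 8.2833 mean [ 0.5514 -0.2445  0.2055] std [0.     0.0001 0.    ] F [-0.05 -0.03 -2.46] [0.65 0.58 0.54]
```

```bash
for i in 1; do python3 -m jog '[[1,0,0.0015,0,0],[1,0,0.0015,0,0],[1,0,0.0015,0,0],[1,0,0.0015,0,0],[1,0,0,0,0]]'|sed -n '2p;4p'; python3 -m jog '[[1,0,0.0015,0,0],[1,0,0.0015,0,0],[1,0,0,0,0]]'|sed -n '2p;4p'; python3 -m jog '[[1,0,0.001,0,0],[1,0,0.001,0,0],[1,0,0,0,0]]'|sed -n '2p;4p'; python3 -m jog '[[1,0,0.001,0,0],[1,0,0.001,0,0],[1,0,0,0,0]]'|sed -n '2p;4p'; python3 -m jog '[[1,0,0.001,0,0],[1,0,0.001,0,0],[1,0,0,0,0]]'|sed -n '2p;4p'; done; python3 st.py
```

```text
tcp_pos: [0.5508, -0.2377, 0.2056]
wrist_force: [0.3, 0.7, -2.6]
tcp_pos: [0.5507, -0.2353, 0.2058]
wrist_force: [-0.2, -1.7, -1.9]
tcp_pos: [0.5506, -0.2333, 0.2058]
wrist_force: [0.1, -1.3, -0.6]
tcp_pos: [0.5504, -0.231, 0.2057]
wrist_force: [0.0, -0.7, -1.6]
tcp_pos: [0.5501, -0.229, 0.2056]
wrist_force: [-0.2, -2.0, -2.1]
t 10.1 mean [ 0.5501 -0.2292  0.2056] std [0.     0.0001 0.    ] F [ 0.31 -1.5  -1.97] [0.44 0.58 0.4 ]
```

```bash
python3 -m jog '[[1,0,0.001,0,0],[1,0,0.001,0,0],[1,0,0,0,0]]'|sed -n '2p;4p'; python3 -m jog '[[1,0,0.001,0,0],[1,0,0.001,0,0],[1,0,0,0,0]]'|sed -n '2p;4p';python3 -m jog '[[1,0,0.001,0,0],[1,0,0.001,0,0],[1,0,0,0,0]]'|sed -n '2p;4p'; python3 st.py
```

```text
tcp_pos: [0.5499, -0.227, 0.2056]
wrist_force: [0.6, -1.7, -2.3]
tcp_pos: [0.5497, -0.2249, 0.2056]
wrist_force: [0.1, -1.5, -1.6]
tcp_pos: [0.5495, -0.223, 0.2056]
wrist_force: [0.7, -1.6, -1.8]
t 11.25 mean [ 0.5496 -0.2232  0.2056] std [0.     0.0001 0.    ] F [ 0.01 -1.38 -2.14] [0.59 0.75 0.52]
```

```bash
python3 -m jog '[[1,0,0.001,0,0],[1,0,0.001,0,0],[1,0,0,0,0]]'|sed -n '2p;4p'; python3 -m jog '[[1,0,0.001,0,0],[1,0,0.001,0,0],[1,0,0,0,0]]'|sed -n '2p;4p'; python3 st.py
```

```text
tcp_pos: [0.5494, -0.2211, 0.2058]
wrist_force: [-0.7, -1.1, -0.8]
tcp_pos: [0.5494, -0.2199, 0.2059]
wrist_force: [-0.4, -4.1, -1.5]
t 12.15 mean [ 0.5494 -0.2197  0.2059] std [0.     0.0001 0.    ] F [-0.02 -4.66  0.3 ] [0.45 0.37 0.43]
```

```bash
for k in a; do python3 -m jog '[[1,0,0.001,0,0],[1,0,0.001,0,0],[1,0,0,0,0]]'|sed -n '2p;4p'; python3 -m jog '[[1,0,0.001,0,0],[1,0,0.001,0,0],[1,0,0,0,0]]'|sed -n '2p;4p'; done; python3 st.py
```

```text
tcp_pos: [0.5492, -0.2173, 0.2058]
wrist_force: [-0.7, -5.3, 1.3]
tcp_pos: [0.549, -0.2156, 0.2058]
wrist_force: [0.2, -4.8, 0.9]
t 13.05 mean [ 0.549  -0.2156  0.2058] std [0. 0. 0.] F [-0.42 -5.5   0.81] [0.51 0.23 0.67]
```

```bash
for k in a; do python3 -m jog '[[1,0,0.001,0,0],[1,0,0.001,0,0],[1,0,0,0,0]]'|sed -n '2p;4p'; python3 -m jog '[[1,0,0.001,0,0],[1,0,0.001,0,0],[1,0,0,0,0]]'|sed -n '2p;4p'; done; python3 st.py
```

```text
tcp_pos: [0.5489, -0.214, 0.2058]
wrist_force: [0.3, -7.4, 0.5]
tcp_pos: [0.5489, -0.212, 0.2058]
wrist_force: [-0.4, -6.5, -0.1]
t 13.95 mean [ 0.5489 -0.212   0.2058] std [0. 0. 0.] F [ 0.02 -6.48  0.61] [0.34 0.39 0.44]
```

```bash
for k in a; do python3 -m jog '[[1,0,0.001,0,0],[1,0,0.001,0,0],[1,0,0,0,0]]'|sed -n '2p;4p'; python3 -m jog '[[1,0,0.001,0,0],[1,0,0.001,0,0],[1,0,0,0,0]]'|sed -n '2p;4p'; done; python3 st.py
```

```text
tcp_pos: [0.5487, -0.2099, 0.2058]
wrist_force: [-0.4, -6.4, 0.5]
tcp_pos: [0.5486, -0.2078, 0.2058]
wrist_force: [0.8, -5.8, 0.4]
t 14.85 mean [ 0.5486 -0.2078  0.2058] std [0. 0. 0.] F [ 0.52 -6.17  0.39] [0.39 0.54 0.59]
```

```bash
python3 -m jog '[[1,0,0.001,0,0],[1,0,0.001,0,0],[1,0,0,0,0]]'|sed -n '2p;4p';python3 st.py
```

```text
tcp_pos: [0.5484, -0.2057, 0.2058]
wrist_force: [1.1, -5.2, 1.3]
t 15.5 mean [ 0.5484 -0.2057  0.2058] std [0. 0. 0.] F [ 0.28 -5.77  0.33] [0.48 0.41 0.51]
```

```bash
python3 -m jog '[[1,0,0.001,0,0],[1,0,0.001,0,0],[1,0,0,0,0]]'|sed -n '2p;4p';python3 -m jog '[[1,0,0.001,0,0],[1,0,0.001,0,0],[1,0,0,0,0]]'|sed -n '2p;4p'; python3 st.py
```

```text
tcp_pos: [0.5482, -0.2036, 0.2058]
wrist_force: [1.1, -5.0, 0.1]
tcp_pos: [0.548, -0.2014, 0.2058]
wrist_force: [0.7, -4.1, 1.0]
t 16.4 mean [ 0.548  -0.2014  0.2058] std [0. 0. 0.] F [ 1.12 -4.84  0.77] [0.46 0.48 0.37]
```

```bash
python3 -m jog '[[1,0,0.001,0,0],[1,0,0.001,0,0],[1,0,0,0,0]]'|sed -n '2p;4p';python3 st.py
```

```text
tcp_pos: [0.5476, -0.1995, 0.2057]
wrist_force: [0.4, -6.3, 0.6]
t 17.05 mean [ 0.5476 -0.1996  0.2057] std [0. 0. 0.] F [ 0.96 -5.53  1.11] [0.48 0.5  0.47]
```

```bash
python3 -m jog '[[1,0,0.001,0,0],[1,0,0,0,0]]'|sed -n '2p;4p';python3 -m jog '[[1,0,0.001,0,0],[1,0,0,0,0]]'|sed -n '2p;4p';python3 st.py
```

```text
tcp_pos: [0.5475, -0.1987, 0.2057]
wrist_force: [0.6, -5.5, 0.8]
tcp_pos: [0.5473, -0.1975, 0.2057]
wrist_force: [0.6, -5.6, 1.0]
t 17.7833 mean [ 0.5473 -0.1975  0.2057] std [0. 0. 0.] F [ 0.82 -5.07  1.42] [0.4  0.4  0.25]
```

```bash
python3 -m jog '[[1,0,0.001,0,0],[1,0,0,0,0]]'|sed -n '2p;4p';python3 st.py
```

```text
tcp_pos: [0.5472, -0.1965, 0.2058]
wrist_force: [0.0, -4.7, 1.5]
t 18.35 mean [ 0.5472 -0.1964  0.2058] std [0. 0. 0.] F [ 0.06 -4.9   1.96] [0.41 0.44 0.39]
```

```bash
python3 -m jog '[[1,0,0.001,0,0],[1,0,0,0,0]]'|sed -n '2p;4p';python3 st.py
```

```text
tcp_pos: [0.5472, -0.1956, 0.2059]
wrist_force: [-0.7, -4.7, 1.9]
t 18.9167 mean [ 0.5472 -0.1956  0.2059] std [0. 0. 0.] F [-0.11 -5.23  2.76] [0.29 0.34 0.44]
```

```bash
python3 -m jog '[[1,0,0.001,0,0],[1,0,0,0,0]]'|sed -n '2p;4p';python3 st.py
```

```text
tcp_pos: [0.5473, -0.1948, 0.2061]
wrist_force: [0.5, -5.3, 3.6]
t 19.4833 mean [ 0.5472 -0.1947  0.2061] std [0. 0. 0.] F [ 0.42 -5.49  3.38] [0.55 0.53 0.62]
```

```bash
python3 -m jog '[[1,0,0,-0.001,0],[1,0,0,-0.001,0],[1,0,0,0,0]]'|sed -n '2p;4p';python3 st.py
```

```text
tcp_pos: [0.5469, -0.1936, 0.2077]
wrist_force: [-1.0, -2.2, 3.1]
t 20.1333 mean [ 0.547  -0.194   0.2077] std [0.     0.0002 0.    ] F [-0.12 -1.88  3.43] [0.27 0.37 0.71]
```

```bash
python3 -m jog '[[1,0,0.001,0,0],[1,0,0,0,0]]'|sed -n '2p;4p';python3 st.py
```

```text
tcp_pos: [0.547, -0.1934, 0.2077]
wrist_force: [0.3, -2.9, 4.2]
t 20.7 mean [ 0.547  -0.1934  0.2077] std [0. 0. 0.] F [-0.91 -2.25  4.37] [0.42 0.53 0.39]
```

```bash
python3 -m jog '[[1,0,0,-0.001,0],[1,0,0,-0.0005,0],[1,0,0,0,0]]'|sed -n '2p;4p';python3 st.py
```

```text
tcp_pos: [0.5469, -0.193, 0.2085]
wrist_force: [0.4, -1.7, -0.1]
t 21.35 mean [ 0.5468 -0.193   0.2085] std [0. 0. 0.] F [ 0.71 -1.39 -1.58] [0.51 0.41 0.7 ]
```

```bash
python3 -m jog '[[1,0,0,-0.001,0],[1,0,0,-0.0005,0],[1,0,0,0,0]]'|sed -n '2p;4p';python3 st.py
```

```text
tcp_pos: [0.5468, -0.1933, 0.2106]
wrist_force: [-1.6, -1.0, -2.3]
t 22.0 mean [ 0.5468 -0.1933  0.2106] std [0. 0. 0.] F [-0.57 -1.31 -2.43] [0.48 0.68 0.59]
```

Fz fell back to just the hook's weight and Fy to the heel force, so the latch has likely flipped. Test by backing off.

```bash
python3 -m jog '[[1,0,-0.003,0,0],[1,0,-0.003,0,0],[1,0,-0.003,0,0],[1,0,-0.003,0,0],[1,0,0,0,0]]'|sed -n '2p;4p';python3 -m jog '[[1,0,-0.002,0,0],[1,0,-0.002,0,0],[1,0,-0.002,0,0],[1,0,0,0,0],[1,0,0,0,0]]'|sed -n '2p;4p'
python3 st.py
python3 - <<'E'
from h import *
s=cam('scene')
cv2.imwrite('pics/crop7.png',cv2.resize(s['img'][130:200,150:230,::-1],(800,560)[:2] and (640,560),interpolation=cv2.INTER_CUBIC))
E
```

```text
tcp_pos: [0.5481, -0.2061, 0.2104]
wrist_force: [-0.1, -1.7, -2.8]
tcp_pos: [0.5486, -0.2112, 0.2106]
wrist_force: [-0.9, -0.9, -2.9]
t 23.2333 mean [ 0.5485 -0.2111  0.2106] std [0. 0. 0.] F [-0.12  0.12 -2.27] [0.53 0.38 0.3 ]
```

View pics/crop7.png

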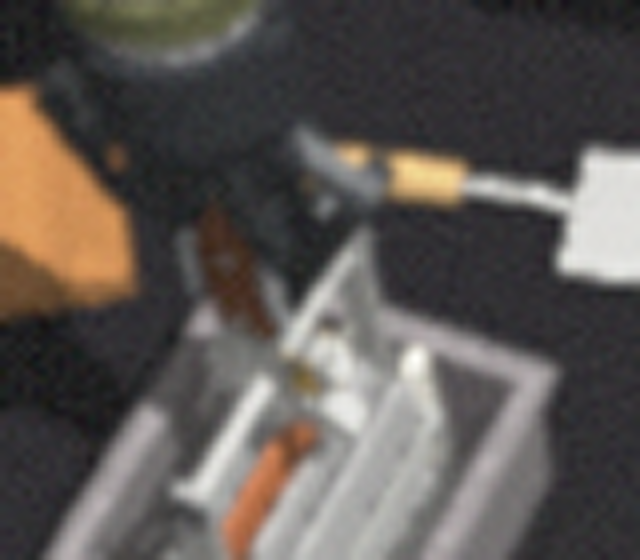

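The bar lies in the throat with the brass latch on its +y side at about (300,375), and Fy is near zero, so it is latched. Lift.

```bash
python3 -m jog '[[1,0,0,-0.002,0],[1,0,0,-0.002,0],[1,0,0,-0.002,0],[1,0,0,-0.002,0],[1,0,0,0,0]]' 120|sed -n '2p;4p';python3 -m jog '[[1,0,0,-0.004,0],[1,0,0,-0.006,0],[1,0,0,-0.006,0],[1,0,0,-0.006,0],[1,0,0,-0.006,0]]'|sed -n '2p;4p'; python3 st.py
```

```text
tcp_pos: [0.5482, -0.2111, 0.2181]
wrist_force: [0.6, -0.7, -8.5]
tcp_pos: [0.5487, -0.2114, 0.2475]
wrist_force: [-0.1, -0.0, -8.2]
t 24.5167 mean [ 0.5487 -0.2114  0.2472] std [0.0004 0.0002 0.001 ] F [-0.23 -0.21 -8.41] [0.6  0.55 0.65]
```

```bash
python3 -m jog '[[1,0,0,-0.008,0],[1,0,0,-0.01,0],[1,0,0,-0.012,0],[1,0,0,-0.012,0],[1,0,0,-0.012,0]]'|sed -n '2p;4p';python3 -m jog '[[1,0,0,-0.012,0],[1,0,0,-0.01,0],[1,0,0,-0.006,0],[1,0,0,-0.003,0],[1,0,0,0,0]]'|sed -n '2p;4p'; python3 st.py; python3 go.py .558 .088 .33 101.5
```

```text
tcp_pos: [0.5487, -0.2114, 0.3023]
wrist_force: [0.3, 0.4, -9.3]
tcp_pos: [0.5489, -0.2115, 0.3328]
wrist_force: [-0.3, 0.6, -8.3]
t 25.75 mean [ 0.5484 -0.2112  0.3311] std [0.0001 0.0001 0.0003] F [-0.11 -0.35 -8.85] [0.3  0.35 0.35]
t 25.75 tcp [ 0.5484 -0.2112  0.3311] yawY 94.98 zaxis [-0.001  0.001 -1.   ] gap 0.0243 gf 118.4 F [ 0.23 -0.2  -9.31] q6 -0.59
tool shift mm [-35.6 297.2   1.3] turn -6.52
```

```bash
python3 -m jog '[[1,0,0.003,0,0],[1,-0.001,0.005,0,-0.4],[1,-0.001,0.008,0,-0.4],[1,-0.001,0.01,0,-0.4],[1,-0.001,0.012,0,-0.4]]' >/dev/null
python3 -m jog '[[1,-0.001,0.014,0,-0.4],[1,-0.001,0.014,0,-0.4],[1,-0.001,0.014,0,-0.4],[1,-0.001,0.014,0,-0.4],[1,-0.001,0.014,0,-0.4]]' >/dev/null
python3 -m jog '[[1,-0.001,0.014,0,-0.4],[1,-0.001,0.014,0,-0.4],[1,-0.001,0.014,0,-0.4],[1,-0.001,0.014,0,-0.4],[1,-0.001,0.014,0,-0.4]]' >/dev/null
python3 -m jog '[[1,-0.001,0.014,0,-0.3],[1,-0.001,0.014,0,-0.2],[1,-0.001,0.014,0,-0.2],[1,-0.001,0.014,0,-0.2],[1,-0.001,0.014,0,0]]' >/dev/null
python3 -m jog '[[1,0,0.012,0,0],[1,0,0.01,0,0],[1,0,0.008,0,0],[1,0,0.005,0,0],[1,0,0.003,0,0]]' >/dev/null
python3 -m jog '[[1,0,0,0,0],[1,0,0,0,0]]' >/dev/null; python3 go.py .558 .088 .33 101.5
python3 - <<'E'
from h import *
t=cam('top');s=cam('scene')
def cr(c,x,y,w,h,k): return cv2.resize(c['img'][y:y+h,x:x+w,::-1],(w*k,h*k),interpolation=cv2.INTER_CUBIC)
cv2.imwrite('pics/crop8.png',np.hstack([cr(t,165,75,100,130,4),cr(s,205,140,100,130,4)]))
E
```

```text
t 28.0 tcp [0.5223 0.0735 0.3316] yawY 101.47 zaxis [ 0. -0. -1.] gap 0.0244 gf 118.4 F [ 1.05 -0.04 -8.28] q6 -0.21
tool shift mm [-37.9   7.1   1.6] turn -0.03
```

View pics/crop8.png

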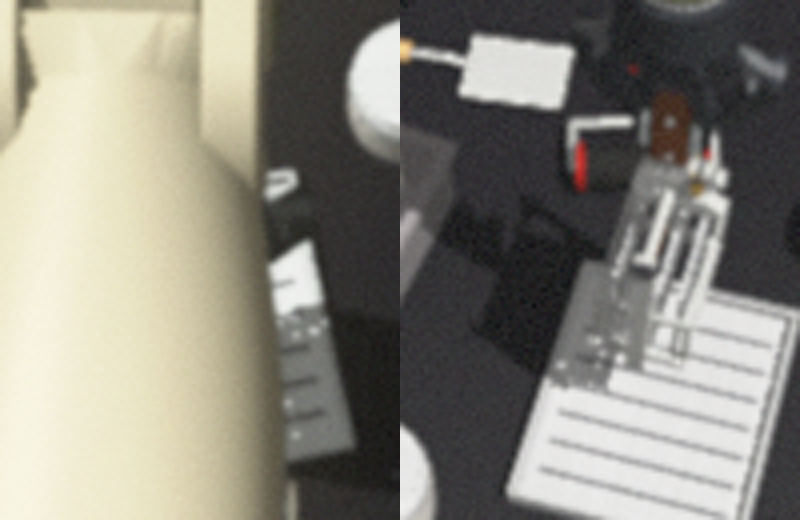

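```bash
python3 -c "
from h import *
s=cam('scene')
P=np.array([onz(s,x/1.5,y/1.5,.016) for x,y in((380,310),(458,325),(437,415),(350,398))]);print(P.round(4),P.mean(0))"
python3 -m jog '[[1,-0.003,0.001,0,0],[1,-0.006,0.001,0,0],[1,-0.009,0.002,0,0],[1,-0.009,0.002,0,0],[1,-0.006,0.001,0,0]]' >/dev/null
python3 -m jog '[[1,-0.004,0,0,0],[1,-0.001,0,0,0],[1,0,0,0,0],[1,0,0,0,0]]' >/dev/null; python3 go.py .558 .088 .33 101.5
```

```text
[[ 0.4782 -0.0091  0.016 ]
 [ 0.432   0.1559  0.016 ]
 [ 0.6351  0.204   0.016 ]
 [ 0.6855  0.0341  0.016 ]] [0.55769516 0.09623845 0.016     ]
t 28.9 tcp [0.5578 0.0881 0.3314] yawY 101.48 zaxis [-0.001 -0.    -1.   ] gap 0.0247 gf 118.3 F [-1.27 -0.79 -8.46] q6 -0.19
tool shift mm [-0.2 -0.1  1.4] turn -0.02
```

```bash
python3 -m jog '[[1,0,0.002,0.005,0],[1,0,0.002,0.01,0],[1,0,0,0.012,0],[1,0,0,0.012,0],[1,0,0,0.012,0]]' >/dev/null
python3 -m jog '[[1,0,0,0.012,0],[1,0,0,0.012,0],[1,0,0,0.01,0],[1,0,0,0.007,0],[1,0,0,0.003,0]]' >/dev/null
python3 -m jog '[[1,0,0,0.001,0],[1,0,0,0,0],[1,0,0,0,0]]'; python3 st.py
```

```text
clock: 29.98
tcp_pos: [0.5577, 0.0922, 0.2364]
orientation: [0.001, -0.1, 0.995, 0.0]
wrist_force: [-0.5, -0.3, -8.5]
finger_gap: 0.0245
grip_force: 118.3Traceback (most recent call last):
  File "st.py", line 4, in <module>
    cam('top'); s=env.get_state(); P.append(s['tcp_pos']);F.append(s['wrist_force'])
    ~~~^^^^^^^
  File "h.py", line 4, in cam
    c=env.read_camera(n); c['f']=192/np.tan(np.radians(c['fov_y'])/2); return c
ValueError: 200 camera calls are used up
```

The camera budget is used up, so I'll go on by force and position readings.

```bash
f(){ sed -n '2p;4p'; }; python3 -m jog '[[1,0,0,0.004,0],[1,0,0,0.004,0],[1,0,0,0.003,0],[1,0,0,0.003,0],[1,0,0,0,0]]'|f; python3 -m jog '[[1,0,0,0.0015,0],[1,0,0,0.0015,0],[1,0,0,0,0]]'|f; python3 -m jog '[[1,0,0,0.0015,0],[1,0,0,0.0015,0],[1,0,0,0,0]]'|f; python3 -m jog '[[1,0,0,0.0015,0],[1,0,0,0.0015,0],[1,0,0,0,0]]'|f; python3 -m jog '[[1,0,0,0,0]]'|f
```

```text
tcp_pos: [0.5568, 0.0921, 0.2206]
wrist_force: [-0.6, 0.6, -9.1]
tcp_pos: [0.557, 0.0921, 0.2183]
wrist_force: [0.1, 0.5, -8.7]
tcp_pos: [0.5577, 0.092, 0.2158]
wrist_force: [0.8, 0.5, -8.2]
tcp_pos: [0.5579, 0.0919, 0.2132]
wrist_force: [1.2, -1.1, -4.4]
tcp_pos: [0.5578, 0.092, 0.2132]
wrist_force: [1.2, -0.8, -4.5]
```

```bash
f(){ sed -n '2p;4p'; }; for i in 1; do python3 -m jog '[[1,0,0,0.0015,0],[1,0,0,0.0015,0],[1,0,0,0,0]]'|f; python3 -m jog '[[1,0,0,0.0015,0],[1,0,0,0.0015,0],[1,0,0,0,0]]'|f; python3 -m jog '[[1,0,0,0.001,0],[1,0,0,0.001,0],[1,0,0,0,0]]'|f; python3 -m jog '[[1,0,0,0.001,0],[1,0,0,0,0]]'|f; done
```

```text
tcp_pos: [0.5573, 0.092, 0.2097]
wrist_force: [0.3, -1.4, -3.2]
tcp_pos: [0.5573, 0.092, 0.2065]
wrist_force: [0.8, -1.5, -1.3]
tcp_pos: [0.5573, 0.0921, 0.2046]
wrist_force: [0.8, -2.0, -1.6]
tcp_pos: [0.5575, 0.0919, 0.204]
wrist_force: [0.4, -2.9, 0.8]
```

```bash
f(){ sed -n '2p;4p'; }; python3 -m jog '[[1,0,0,-0.001,0],[1,0,-0.001,0,0],[1,0,0,0,0]]'|f; python3 -m jog '[[1,0,-0.001,0,0],[1,0,-0.001,0,0],[1,0,0,0,0]]'|f; python3 -m jog '[[1,0,-0.001,0,0],[1,0,-0.001,0,0],[1,0,0,0,0],[1,0,0,0,0]]'|f
```

```text
tcp_pos: [0.5574, 0.0911, 0.2044]
wrist_force: [0.5, -1.2, -1.9]
tcp_pos: [0.5575, 0.0893, 0.2043]
wrist_force: [0.2, 0.1, -2.0]
tcp_pos: [0.5582, 0.0872, 0.2046]
wrist_force: [-0.0, 0.6, -2.6]
```

```bash
f(){ sed -n '2p;4p'; }; python3 -m jog '[[1,0,0,0.001,0],[1,0,0,0,0],[1,0,0,0,0]]'|f; python3 -m jog '[[1,0,0,0.001,0],[1,0,0,0,0],[1,0,0,0,0]]'|f;  python3 -m jog '[[1,0,0,0.001,0],[1,0,0,0,0],[1,0,0,0,0]]'|f
```

```text
tcp_pos: [0.5581, 0.0872, 0.2035]
wrist_force: [0.8, -1.0, -2.7]
tcp_pos: [0.5582, 0.0872, 0.2025]
wrist_force: [0.0, -0.4, -1.6]
tcp_pos: [0.5582, 0.0872, 0.2016]
wrist_force: [-0.6, 0.5, -2.5]
```

```bash
f(){ sed -n '2p;4p'; }; python3 -m jog '[[1,0,0,0.001,0],[1,0,0,0,0],[1,0,0,0,0]]'|f; python3 -m jog '[[1,0,0,0.001,0],[1,0,0,0,0],[1,0,0,0,0]]'|f
```

```text
tcp_pos: [0.5583, 0.0872, 0.2012]
wrist_force: [-1.2, 0.4, 3.0]
tcp_pos: [0.5584, 0.0872, 0.2011]
wrist_force: [-2.6, -0.3, 7.6]
```

```bash
f(){ sed -n '2p;4,6p'; }; python3 -m jog '[[1,0,0,-0.001,0],[1,0,0,-0.0005,0],[1,0,0,0,0]]' 20|f; python3 -m jog '[[0.35,0,0,0,0],[0.35,0,0,0,0],[0.35,0,0,0,0]]'|f; python3 -m jog '[[0.25,0,0,0,0],[0.25,0,0,0,0],[0.25,0,0,0,0],[0.25,0,0,0,0],[0.25,0,0,0,0]]'|f
```

```text
tcp_pos: [0.5584, 0.0872, 0.2013]
wrist_force: [-1.2, 0.6, 2.1]
finger_gap: 0.0247
grip_force: 119.8
tcp_pos: [0.5584, 0.0872, 0.201]
wrist_force: [0.8, 0.5, 0.7]
finger_gap: 0.0279
grip_force: 0.1
tcp_pos: [0.5582, 0.0872, 0.2011]
wrist_force: [-0.1, -1.3, -0.5]
finger_gap: 0.0322
grip_force: 0.1
```

```bash
f(){ sed -n '2p;4,6p'; }; python3 -m jog '[[0,0,0,0,0],[0,0,0,0,0],[0,0,0,0,0],[0,0,0,0,0],[0,0,0,0,0]]'|f; python3 -m jog '[[-0.4,0,0,0,0],[-0.7,0,0,0,0],[-1,0,0,0,0],[-1,0,0,0,0],[-1,0,0,0,0]]'|f; python3 -m jog '[[-1,0,0,0,0],[-1,0,0,0,0],[-1,0,0,0,0],[-1,0,0,0,0],[-1,0,0,0,0]]'|f
```

```text
tcp_pos: [0.5582, 0.0872, 0.2011]
wrist_force: [0.6, -0.1, -0.7]
finger_gap: 0.0427
grip_force: 0.1
tcp_pos: [0.5582, 0.0872, 0.2011]
wrist_force: [-0.7, -0.1, -0.1]
finger_gap: 0.0853
grip_force: 0.0
tcp_pos: [0.5582, 0.0872, 0.2011]
wrist_force: [-0.4, 0.4, -1.8]
finger_gap: 0.0852
grip_force: 0.0
```

Released, with no force on the fingers. I'll rise straight up slowly, watching the forces, then let everything settle.

```bash
f(){ sed -n '2p;4,6p'; }; python3 -m jog '[[-1,0,0,-0.005,0],[-1,0,0,-0.005,0],[-1,0,0,-0.005,0],[-1,0,0,-0.005,0],[-1,0,0,-0.005,0]]'|f; python3 -m jog '[[-1,0,0,-0.006,0],[-1,0,0,-0.006,0],[-1,0,0,-0.006,0],[-1,0,0,-0.006,0],[-1,0,0,-0.006,0]]'|f; python3 -m jog '[[-1,0,0,-0.02,0],[-1,0,0,-0.02,0],[-1,0,0,-0.02,0],[-1,0,0,-0.02,0],[-1,0,0,-0.02,0]]'|f;for i in 1 2 3 4; do python3 -m jog '[[-1,0,0,0,0],[-1,0,0,0,0],[-1,0,0,0,0],[-1,0,0,0,0],[-1,0,0,0,0]]' >/dev/null; done; python3 go.py; python3 -c "
from workcell import env
print(env.hand_in())"
```

```text
tcp_pos: [0.5584, 0.0872, 0.227]
wrist_force: [0.2, -0.3, 0.5]
finger_gap: 0.0855
grip_force: 0.0
tcp_pos: [0.5583, 0.0872, 0.2568]
wrist_force: [-0.6, -0.1, 0.5]
finger_gap: 0.0856
grip_force: 0.0
tcp_pos: [0.558, 0.0872, 0.3575]
wrist_force: [-0.1, 0.2, 0.1]
finger_gap: 0.0852
grip_force: 0.0
t 39.4167 tcp [0.5582 0.0872 0.3561] yawY 101.48 zaxis [ 0.  0. -1.] gap 0.0852 gf 0.0 F [ 0.42 -0.61  1.18] q6 -0.19
the job is handed in; nothing more can be done
None
```

I handed the job in at about 39 s; by the force and position readings, the rack stands in the drain tray with the hook let go and latched on the bar, but I used up the 200 camera calls before lowering it, so the final state is unseen and no verdict came back.

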